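Swing down the seed locker's hatch with the hook pole

ROBOT

A 6-joint arm with a two-finger parallel gripper is mounted at the origin on the work surface. World frame = base frame: x ahead of the robot, y to its left, z up, the work surface at z = 0. Lengths are in mm, angles in rad, forces in N, time in s.
With the tool pointing down it reaches from about 325 to 1000 mm from the base axis. Payload 5.1 kg.
Tool frame: the origin (TCP) lies midway between the tips of the shut fingers; the grasp point (between the pads) lies 19 mm behind it (hold_point_z is the z of the grasp point in the tool frame, in mm); z points along the fingers, y is the direction in which the jaws open and shut (so a half turn about z gives the same grasp; the last joint's range is limited). The gripper opens to 85 mm and grips with 20 to 120 N. Pads are 22 mm wide; open, the fingers measure 114 mm over their backs; the gripper's body (76 mm by 85 mm) begins 54 mm behind the grasp point. The pads swing forward as they close: fully open they stand 13 mm farther back than shut.
Start: joints at [-1.408, 0.124, 1.65, -0, 1.367, -0.083], TCP at [158.134, -630.459, 231.322] pointing down, gripper open.
Joint ranges: [-2.61, 2.61], [-1.02, 2.33], [0.03, 2.71], [-1.35, 4.49], [0.32, 2.68], [-2.91, 2.91]. Speed limits (rad/s): [2.57, 2.57, 3.14, 3.14, 3.14, 3.14].

INTERFACE

Orientations are given as [roll, pitch, yaw] about the fixed x, y, z axes, in that order (R = Rz(yaw) Ry(pitch) Rx(roll)).
In Python, from rig import state, grab_frame, job_done, hold_point_z gives the robot as it stands. The module is installed in compiled form; this text tells all that it offers.
- The arm moves only by the tool move_arm, never from a script. Its argument "commands" is a list of rows, each a list of 4 numbers: the shift along the tool's x, y, z in cm, then the turn about the tool's z in rad. A call has 1 to 5 rows; each row is the pose to reach, as a shift and turn from the pose measured when the call began, along the tool's axes at that moment; what a row does not reach only later rows make up. A row lasts 1/8 s, in which the tool goes at most 62.5 mm and 10.7 degrees, less where a joint would pass 70% of its speed; a pose out of reach is approached as far as the arm can. A call with a gripper value outside its range is refused whole. "gripper" is the gripper command: -1 is shut, 1 is fully open, values between are in proportion, set as the call begins (left out, the last holds). The fingers move at their own pace and stop on an object; "grip_force" is the grip in N (left out, the last holds). Time passes only in rows, so rows that repeat a pose let the fingers close. It gives the time, the measured TCP pose, the force and the opening at its end, in the units of the state.
- state(): the state, without advancing time (a new reading comes with each control period).
- grab_frame(name): name is "scene" or "side" or "wrist"; returns a dict with "pixels" (400x640x3 uint8, blue, green, red), "depth" (400x640 float32, mm along the optical axis (not along the pixel's ray), 0 where there is no reading), "fx", "fy", "cx", "cy" (pixels), "k1" (the pictures are not rectified: a ray, as slopes to the right and down, at radius r is drawn at 1 + k1 r^2 times it, then the intrinsics apply), "R" (3x3) and "t" (3): a world point X has camera coordinates R X + t. Camera axes: x right, y down, z forward; pixel columns grow to the right and rows downward; lengths in mm; the calibration is good to about 2 mm. A picture is of the moment at which its call begins.
- job_done(): hands the job in, once; it reports no verdict.
The state is a dict: "clock": time; "joint_positions": joint angles; "dq": joint speeds; "joint_torque": joint torques, N m; "eef_pos": TCP position; "ee_rot": TCP orientation; "contact_force": force on the tool from outside, world axes, zero at the start; "ft_torque": the same for the moment, N m; "finger_gap": finger opening in mm.
Only numpy, scipy, OpenCV 4.12 (cv2) and the standard library are available. Lean on these libraries where they do the work, as an engineer would, in place of code of your own. Each camera call takes 0.05 s, during which the arm holds its last target. There are 200 camera calls.

TASK

Take the hook pole from its stand, lower its hook into the eye of the seed locker's high hatch, swing the hatch down with it and press it home on the sprung rest with about 8 newtons at the rest, held for half a second (it must not be pressed beyond 13, nor the eye pulled harder than 20). Then unhook the pole without lifting the hatch off the rest and lay the pole back in both notches of its stand as it lay before. Move the hatch with the pole only, never with the hand, and leave the other things on the shelf alone.

Things in the scene. Friction and masses are not known exactly. Their poses are not given: they have to be found in the camera images.
- pole_grip (a point): Grip point on the axis of the loose hook pole (160 g): pale square wooden handle, 24 x 24 mm. x runs along the pole to the hook, z up as it lies, y across. The handle reaches 60 mm towards the hook, 100 mm the other way; then a steel rod, 8 mm in diameter, goes on along the axis to 130 mm and bends square down (-z) as the prong. Grip here from above, across y.
- hook_tip (a point): Lowest end of the prong (8 mm diameter, round end), 130 mm ahead of pole_grip along x and 22 mm below the pole's axis; same axes as pole_grip. The hook points down as the pole lies.
- pole: The same pole as a whole; origin and axes as pole_grip. As it lies, its axis is 57 mm above the shelf and the stand's cheeks reach 6 mm above the axis, at 42 to 58 mm ahead and 67 to 83 mm behind the stand's origin.
- stand: Fixed dark wooden stand: blocks 16 mm thick, 50 mm ahead of and 75 mm behind its origin along x, each with a flat notch 38 mm wide, 18 mm deep, floor 45 mm above the shelf. Origin on the shelf, x along the pole to the hook. The pole's grip point lies within 8 mm (along x) of the point 57 mm above the origin.
- hatch: Wooden panel 236 mm wide, 175 tall, 10 thick (about 300 g), hinged at its bottom edge on a plywood locker. Origin mid-width on the hinge line, 125 mm above the shelf; y along the hinge, z up the panel when shut, -x out of its front (face at x = -10 mm). Swings out and down from upright (at first 0 to 0.1 rad ajar), 1.7 rad at most; a friction hinge (0.35 N m) holds it where left.
- eye (a point): Centre of the eye, a 6 mm wire loop on the hatch's front, mid-width, 150 mm up from the hinge, 25 mm below the top edge; axes as the hatch, loop in the x-y plane. Hole 34 x 34 mm; the outer cross bar's centre is 20 mm along -x from here. The prong enters from above, pole pointing at the hatch. To unhook when down: raise the rod close to the face, then draw it out along the panel.
- rest: Stop of the open hatch, fixed to the locker: tube 26 mm wide with a post and round rubber head. Origin at its foot, 12 mm above the shelf, 120 mm out from the hinge, 85 mm to the hatch's +y. The head's top is 131 to 171 mm above the shelf, set anew each time and not measured; sprung straight down, 3000 N/m, 16 mm travel. It stops the hatch about 1.1 to 1.5 rad from upright.
- tier: Green three-level stacking seed tier, 108 x 108 x 150 mm, loose; origin under its centre. Leave alone.
- funnel: Aluminium funnel standing mouth down, 92 mm across, 85 mm tall, loose; origin under its centre. Leave alone.
- saucer: Terracotta saucer, 100 mm across, 20 mm high, loose; origin under its centre. Leave alone.
- clipbox: Black plastic clip box, 75 x 110 x 40 mm, loose; origin under its centre. Leave alone.
Things that resemble listed ones, but are neither listed nor needed, are in the scene too. There is more than one size of the stand; the one meant has the size given above.

How it is judged (in metres and radians):
On the way, in this order (a step that is already met when the one before it is completed fails the run):
1. the hook's prong reaches down through the eye while the hatch is still up (z of hook_tip in the frame of eye below -0.005 m and x of hook_tip in the frame of eye between -0.018 and 0.018 m and y of hook_tip in the frame of eye between -0.018 and 0.018 m and angle between hatch's own z axis and vertical below 0.35 rad), for 0.1 s.
2. the hatch is pressed on the sprung rest with more than 5 N while the hook is in the eye (contact force between hatch and rest above 5 N and distance between hook_tip and eye below 0.05 m), for 0.3 s.
At the end, for the whole second after the job is handed in: Hatch down (over 1.0 rad from upright), still, bearing on the rest with over 0.4 N. Pole still in both notches, hook down at its former end: grip point within 18 mm along and 9 mm across of the stand's origin, 53 to 61 mm above the shelf, tilted under 0.08 rad (contact force between hatch and rest above 0.4 N and angle between hatch's own z axis and vertical above 1 rad and angular speed of hatch below 0.05 rad/s and x of pole_grip in the frame of stand between -0.018 and 0.018 m and y of pole_grip in the frame of stand between -0.009 and 0.009 m and z of pole_grip in the frame of stand between 0.053 and 0.061 m and angle between pole's own z axis and vertical below 0.08 rad and x of hook_tip in the frame of stand above 0 m and linear speed of pole below 0.02 m/s); the robot touches nothing.
It fails at once if the hatch presses on the rest with more than 13 N (contact force between hatch and rest above 13 N).
It fails at once if the pole loads the hatch or its eye with more than 20 N (contact force between pole and hatch above 20 N).
It fails at once if the hand or arm touches the hatch (contact force between any of the fingers, the arm and hatch above 1 N).
It fails at once if a bystander is moved by more than 15 mm (distance of any of tier, funnel, saucer, clipbox from where it was at the start of the episode above 0.015 m).
It also fails if it takes over 72 s, if anything falls off the work surface, if the arm or the gripper's body presses on something with over 40 N, if the wrist force passes 120 N, or if a joint passes its speed limit or range.

## Working session

There is one attempt and no reset: what is moved stays moved. The work goes in short steps, Python scripts to look and compute and a tool call to move; the robot and the scene stay as the last step left them, time stands still between calls to the robot, and variables do not carry over. Pictures are saved under pics/ and viewed, about 8 in all and at most 12, crops included, and the job is handed in when it is done.

Besides the shell and the picture viewer there is one more tool, called after "Request:" by a JSON object that holds its "fn" and its "kwargs", one argument or row to a line. move_arm: Moves the arm, as the interface text tells. Its arguments: {"type":"object","properties":{"commands":{"type":"array"},"gripper":{"type":"number"},"grip_force":{"type":"number"}},"required":["commands"]}

```bash
mkdir -p pics; cat > h.py <<'E'
import numpy as np, cv2
from rig import *
def snap(n,f):
    g=grab_frame(n); cv2.imwrite('pics/'+f+'.png',g['pixels']); np.savez('pics/'+f+'.npz',**g); return g
def load(f): return dict(np.load('pics/'+f+'.npz'))
def rays(g,uv):
    uv=np.array(uv,float).reshape(-1,2); d=np.stack([(uv[:,0]-g['cx'])/g['fx'],(uv[:,1]-g['cy'])/g['fy']],1)
    x=d.copy()
    for _ in range(10): x=d/(1+g['k1']*(x**2).sum(1,keepdims=True))
    return np.c_[x,np.ones(len(x))]
def pts(g,uv):   # by depth
    r=rays(g,uv); uv=np.array(uv,int).reshape(-1,2); z=g['depth'][uv[:,1],uv[:,0]]
    return (r*z[:,None]-g['t'])@g['R']
def onz(g,uv,z): # intersect plane z
    r=rays(g,uv)@g['R']; c=-g['R'].T@g['t']; return c+r*((z-c[2])/r[:,2])[:,None]
def cloud(g):
    v,u=np.mgrid[0:400,0:640]; uv=np.c_[u.ravel(),v.ravel()]; return pts(g,uv).reshape(400,640,3)
def proj(g,X):
    c=np.atleast_2d(X)@g['R'].T+g['t']; s=c[:,:2]/c[:,2:]; s=s*(1+g['k1']*(s**2).sum(1,keepdims=True))
    return s*[g['fx'],g['fy']]+[g['cx'],g['cy']]
E
python3 - <<'E'
from h import *
a=snap('scene','a');b=snap('side','b')
print(state(),hold_point_z)
for g in(a,b): print(-g['R'].T@g['t'],g['R'][2],g['fx'],g['k1'])
E
```

```text
{'clock': 0.1, 'joint_positions': array([-1.40759429e+00,  1.24459267e-01,  1.65156468e+00, -5.26255419e-05,
        1.36750558e+00, -8.25868128e-02]), 'dq': array([ 2.67377672e-05, -1.82910443e-04, -2.80390718e-03, -1.08473237e-03,
       -3.04012131e-04,  2.29338762e-04]), 'joint_torque': array([ 7.67980800e-04, -4.24930108e+01, -3.66652930e+01, -8.08537357e-05,
        3.92411544e-03, -4.17309153e-06]), 'eef_pos': array([ 158.03305333, -629.91293674,  230.14729774]), 'ee_rot': array([-3.13965813e+00, -1.08433106e-04,  2.45799418e-01]), 'contact_force': array([ 0.43433301,  0.36231866, -0.07008676]), 'ft_torque': array([-0.05057269,  0.00974465, -0.01350522]), 'finger_gap': 85.42339781982794} -18.700000000000003
[1249.19025292  -52.57450323 1269.86131873] [-0.55149031  0.13160039 -0.82373526] 484.5774644553446 -0.14881344296046914
[248.78914482 639.54147442 843.12687675] [ 0.29595905 -0.57719657 -0.7610863 ] 379.69663778072896 -0.05657157236988123
```

View pics/a.png

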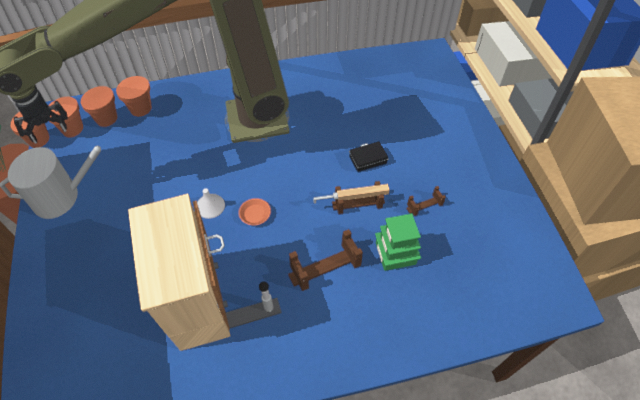

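View pics/b.png

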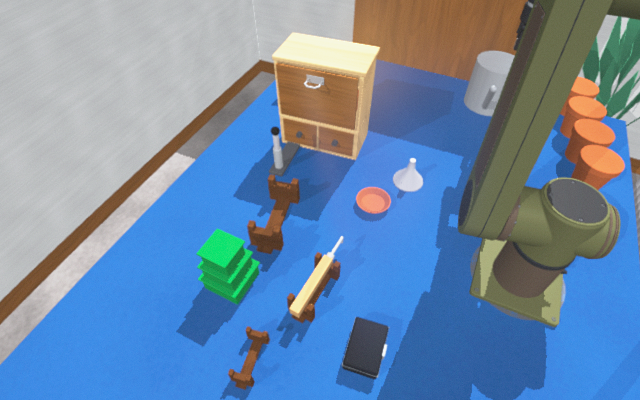

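The scene view shows the locker at left, with its eye at (216,242), the rest head at (265,290), and the pole from (315,198) to (388,190) on the middle stand. The side view shows the eye at (314,82) and the pole from (295,308) to (341,238).

```bash
python3 - <<'E'
from h import *
a=load('a');b=load('b')
def crop(g,x,y,w,h,s): return cv2.resize(g['pixels'][y:y+h,x:x+w],None,fx=s,fy=s,interpolation=cv2.INTER_CUBIC)
A=crop(a,300,175,100,50,4);B=crop(a,180,180,100,80,4)[:, :]
C=crop(b,270,220,100,100,4);D=crop(b,255,30,133,100,3)[:, :400]
D=cv2.resize(D,(400,300))
m=np.vstack([np.hstack([A,cv2.resize(B,(400,320))[:200]]),np.hstack([C,np.vstack([D,np.zeros((100,400,3),np.uint8)])])])
cv2.imwrite('pics/m1.png',m)
# handle cloud
P=cloud(a); px=a['pixels'].astype(int)
for n,g in(('a',a),('b',b)):
    P=cloud(g);px=g['pixels'].astype(int);
    m=(P[...,2]>60)&(P[...,2]<78)&(px[...,2]>150)&(px[...,2]>px[...,0]+30)&(P[...,0]>300)&(P[...,1]>-200)&(P[...,1]<300)&(g['depth']>0)
    q=P[m];print(n,len(q))
    if len(q)>20:
        c=np.median(q,0); u,s,vt=np.linalg.svd(q[:,:2]-c[:2],full_matrices=False); d=vt[0]; d*=-np.sign(d[1]); t=(q[:,:2]-c[:2])@d; 
        print(c,d,np.percentile(t,[0,1,99,100]),'ends',c[:2]+d*t.min(),c[:2]+d*t.max())
print(pts(a,[(216,242),(209,245),(265,286),(356,160),(205,205),(200,270)]))
print(pts(b,[(276,130),(330,62),(345,95),(290,95),(310,78)]))
E
```

```text
a 240
[443.70831888 241.5640927   69.19975647] [ 0.56493832 -0.82513314] [-50.68887624 -45.92007924 555.19981603 557.0727248 ] ends [415.07223031 283.38916421] [ 758.42004794 -218.09507267]
b 563
[443.47782103 234.06930897  68.34938694] [ 0.56138143 -0.82755718] [-58.81493706 -55.22895376 540.82678285 544.70690446] ends [410.46020748 282.7420325 ] [ 749.26616281 -216.70680154]
[[ 483.15702803 -196.90872875   -2.18892543]
 [ 488.29627335 -219.02860841   -3.21232116]
 [ 735.67913146  -72.35891125  165.70946782]
 [ 305.67635149  286.20684687   43.3219739 ]
 [ 366.28180497 -212.5307322    33.55423738]
 [ 736.49268702 -203.59599242  314.16261967]]
[[ 721.69744848  -72.09031357  159.26038923]
 [ 626.6695177  -224.93996753  312.59708468]
 [ 567.57461021 -197.16311249  242.12072891]
 [ 732.12789898 -180.66604967  205.63823631]
 [ 666.84428351 -183.13810362  276.85328618]]
```

View pics/m1.png

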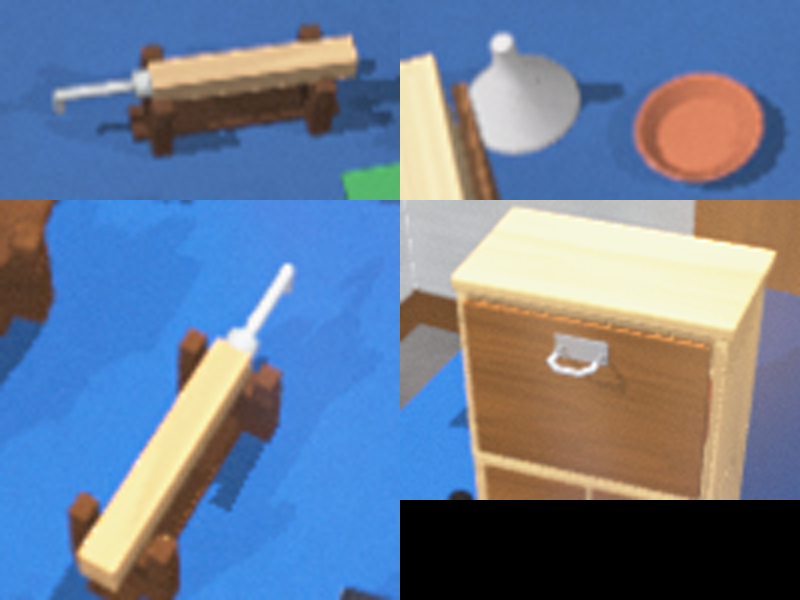

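```bash
cat > m.py <<'E'
from h import *
from scipy.optimize import least_squares
a=load('a');b=load('b')
for g in(a,b):
    P=cloud(g);px=g['pixels'].astype(int)
    m=(P[...,2]>62)&(P[...,2]<76)&(px[...,2]>150)&(px[...,2]>px[...,0]+30)&(P[...,1]>60)&(P[...,1]<300)&(abs(P[...,0]-430)<120)&(g['depth']>0)
    q=P[m].astype(np.float32); r=cv2.minAreaRect(q[:,:2]);print('handle',len(q),r,np.median(q[:,2]))
def tri(ua,ub):
    f=lambda X:np.r_[proj(a,X)[0]-ua,proj(b,X)[0]-ub]
    s=least_squares(f,[500,0,100.]);return s.x,np.abs(s.fun).max()
# tip end of rod bend, handle far top corners centre
print('rod bend',tri((314.5,199),(342,237.5)))
print('handle rear',tri((388.5,187),(296,303)))
# hatch face
P=cloud(b)
m=np.zeros((400,640),np.uint8);cv2.fillPoly(m,[np.array([(284,70),(352,82),(350,120),(286,108)])],1)
m[70:100,300:330]=0
q=P[(m>0)&(b['depth']>0)];c=np.median(q,0);
for _ in range(3):
    n=np.linalg.svd(q-q.mean(0),full_matrices=False)[2][2];c=q.mean(0);q=q[abs((q-c)@n)<4]
n*=np.sign(n[1]);print('face',c,n,len(q),'tilt',np.arcsin(n[2]))
def hit(uv):
    r=rays(b,[uv])[0]@b['R'];o=-b['R'].T@b['t'];return o+r*((c-o)@n/(r@n))
for uv in[(278.3,63.3),(359,78.3),(355,127.7),(281,115)]:print(hit(uv))
print('eye bar mid',tri((223,241),(312.7,87)),'plate',hit((315,79)))
for g in (a,b):
    P=cloud(g);m=(P[...,2]>120)&(P[...,2]<200)&(P[...,1]>-110)&(P[...,1]<-40)&(P[...,0]>650)&(P[...,0]<800);q=P[m];print('rest',q.mean(0),np.percentile(q,[2,98],0),q[:,2].max())
for nme,uv in(('tier',(402,228)),('funnel',(206,192)),('saucer',(255,212)),('clip',(369,155))):print(nme,pts(a,[uv]))
E
python3 m.py
```

```text
Traceback (most recent call last):
  File "m.py", line 7, in <module>
    q=P[m].astype(np.float32); r=cv2.minAreaRect(q[:,:2]);print('handle',len(q),r,np.median(q[:,2]))
                                 ~~~~~~~~~~~~~~~^^^^^^^^^
cv2.error: OpenCV(4.12.0) /io/opencv/modules/imgproc/src/convhull.cpp:143: error: (-215:Assertion failed) total >= 0 && (depth == CV_32F || depth == CV_32S) in function 'convexHull'
```

```bash
sed -i 's/minAreaRect(q\[:,:2\])/minAreaRect(np.ascontiguousarray(q[:,:2]))/' m.py; python3 m.py
```

```text
handle 232 ((442.7124938964844, 243.63050842285156), (111.32559967041016, 27.914011001586914), 85.29259490966797) 69.19975
handle 464 ((433.30535888671875, 242.81224060058594), (56.87257385253906, 110.80326080322266), 5.724729537963867) 68.41484
rod bend (array([433.1273713 , 118.77699633,  55.12167651]), np.float64(0.2599333915644024))
handle rear (array([451.15288604, 338.65788946,  79.7180706 ]), np.float64(2.540901436097897))
face [ 642.16797361 -191.31347878  214.40629062] [-0.09115564  0.99543478 -0.02828878] 1846 tilt -0.02829255528354968
[ 761.01438735 -177.95661168  301.45031877]
[ 532.11793305 -198.90017502  302.06013192]
[ 532.8375052  -203.54910711  136.15330987]
[ 770.32996445 -182.22856017  121.1097986 ]
eye bar mid (array([ 646.17670692, -150.98389267,  270.95656042]), np.float64(1.053601966685335)) plate [ 654.3189935  -188.50760037  273.98591693]
rest [733.27932951 -75.61376637 153.10850027] [[720.40773781 -87.01838464 120.81172292]
 [741.70915482 -65.24191097 168.07952889]] 169.02129142822372
rest [726.20228299 -71.62957729 146.21312656] [[717.72195901 -81.53932042 122.03589298]
 [737.60797987 -63.76548783 163.47558843]] 164.48578446631802
tier [[641.57109404 317.01736958 147.2542032 ]]
funnel [[ 355.54522337 -198.71536555   83.97195809]]
saucer [[410.77275903 -64.83217108  10.54382529]]
clip [[295.5108674  333.24128549  44.42009263]]
```

```bash
python3 - <<'E'
from h import *
a=load('a');b=load('b')
for g in(a,b):
    P=cloud(g);px=g['pixels'].astype(int);R,G,B=px[...,2],px[...,1],px[...,0]
    m=(P[...,2]>61)&(P[...,2]<78)&(R>150)&(R>B+30)&(P[...,1]>90)&(P[...,1]<370)&(abs(P[...,0]-440)<50)&(g['depth']>0)
    q=P[m];k=q[:,1]
    ed=[np.median(q[abs(k-y)<8,0]) for y in(200,240,280,320)];print('handle',len(q),k.min(),k.max(),ed,np.median(q[:,2]))
    m=(P[...,2]>20)&(R<140)&(R>B+15)&(P[...,0]>550)&(P[...,0]<750)&(P[...,1]>-60)&(P[...,1]<260)
    q=P[m];print('big stand',np.percentile(q,[1,50,99],0),len(q))
print('small? stand',pts(a,[(412,205),(437,194),(362,207),(338,200)]))
E
```

```text
handle 335 188.07943487206592 347.60483911189715 [np.float64(440.68619606712804), np.float64(442.93095654379323), np.float64(445.55443291497477), np.float64(446.60824737496677)] 69.20083405042828
big stand [[581.74862945   8.68548318  21.83354822]
 [642.91917826 169.8982559   61.25204169]
 [695.65584855 202.70038019  87.89081956]] 690
handle 759 190.12666651543745 350.6927580136141 [np.float64(437.215425548605), np.float64(440.16960522317777), np.float64(443.591994151565), np.float64(445.82749704280974)] 68.29656071495486
big stand [[575.21802892  14.02115793  20.90627059]
 [629.34812185 176.52476836  52.14335509]
 [689.3196851  205.67571093  83.66479425]] 883
small? stand [[507.84772345 411.13092825  33.01192689]
 [486.53651364 502.21331836  33.80092604]
 [458.3785898  266.92249191  -2.46412238]
 [458.24667618 186.70274974  62.57720483]]
```

```bash
cat >> h.py <<'E'
from scipy.spatial.transform import Rotation as Ro
def go(x,y,z,yaw=None):
    s=state();R=Ro.from_euler('xyz',s['ee_rot']).as_matrix()
    d=R.T@(np.array([x,y,z])-s['eef_pos'])/10
    t=0 if yaw is None else -((yaw-s['ee_rot'][2]+np.pi)%(2*np.pi)-np.pi)
    print('shift cm',d.round(2),'turn',round(t,3))
def show():
    s=state();print(round(s['clock'],2),s['eef_pos'].round(1),s['ee_rot'].round(4),'F',s['contact_force'].round(2),'T',s['ft_torque'].round(2),round(s['finger_gap'],1))
E
python3 -c "
from h import *
go(441,232,200,1.511)"
```

```text
shift cm [ 48.42 -76.71   3.17] turn -1.265
```

Request:
{"fn": "move_arm", "kwargs": {
  "commands": [
    [3.2,-5.1,0.2,0],
    [6.4,-10.2,0.4,0],
    [9.6,-15.3,0.6,0],
    [12.8,-20.4,0.8,0],
    [16,-25.5,1,0]
  ],
  "gripper": 1
}}

```text
clock: 0.72
eef_pos: [251.3, -341.6, 220.1]
ee_rot: [-3.139, -0.0, 0.245]
contact_force: [0.8, 0.6, -0.0]
finger_gap: 85.3
```

Request:
{"fn": "move_arm", "kwargs": {
  "commands": [
    [3.2,-5.1,0.2,0],
    [6.4,-10.2,0.4,0],
    [9.6,-15.3,0.6,0],
    [12.8,-20.4,0.8,0],
    [16,-25.5,1,0]
  ]
}}

```text
clock: 1.35
eef_pos: [344.6, -53.5, 210.6]
ee_rot: [-3.14, -0.001, 0.245]
contact_force: [0.8, -0.4, -0.8]
finger_gap: 85.1
```

```bash
python3 -c "
from h import *
show();go(441,232,200,1.511)"
```

```text
1.35 [344.6 -53.5 210.6] [-3.1397e+00 -1.3000e-03  2.4460e-01] F [ 0.8  -0.36 -0.81] T [-0.01 -0.06 -0.  ] 85.1
shift cm [ 16.26 -25.36   1.13] turn -1.266
```

Request:
{"fn": "move_arm", "kwargs": {
  "commands": [
    [3.3,-5.1,0.2,-0.18],
    [6.5,-10.2,0.4,-0.36],
    [9.7,-15.3,0.6,-0.54],
    [13,-20.4,0.8,-0.72],
    [16.3,-25.4,1.1,-0.9]
  ]
}}

```text
clock: 1.98
eef_pos: [441.3, 234.7, 200.0]
ee_rot: [3.142, -0.002, 1.152]
contact_force: [1.3, -0.4, 0.3]
finger_gap: 85.3
```

Request:
{"fn": "move_arm", "kwargs": {
  "commands": [
    [0,0,0,-0.18],
    [0,0,0,-0.366],
    [0,0,0,-0.366],
    [0,0,0,-0.366]
  ]
}}

```text
clock: 2.48
eef_pos: [441.2, 234.5, 199.8]
ee_rot: [3.141, -0.002, 1.515]
contact_force: [-0.9, 0.6, -0.2]
finger_gap: 85.2
```

```bash
python3 - <<'E'
from h import *
show();g=snap('wrist','w1');print(-g['R'].T@g['t'],g['R'][2])
cv2.imwrite('pics/w1b.png',g['pixels'])
go(441,232,200,1.511)
E
```

```text
2.48 [441.2 234.5 199.8] [ 3.1410e+00 -1.8000e-03  1.5147e+00] F [-0.89  0.61 -0.2 ] T [ 0.01 -0.04 -0.01] 85.2
[445.8243298  307.46980427 341.37459779] [-0.01447491 -0.28332295 -0.95891532]
shift cm [-0.24 -0.01 -0.01] turn 0.004
```

View pics/w1.png

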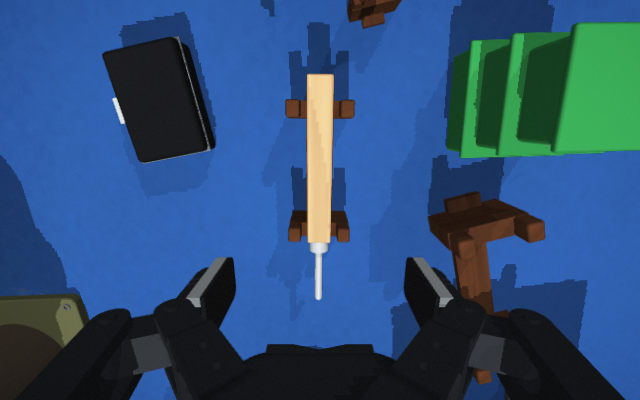

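The wrist view shows the handle from (320,74) to (319,242), rod bend near (318,298), rear cheek tops at about rows 100–117 and front at 212–241.

```bash
python3 - <<'E'
from h import *
g=load('w1')
print('handle top',onz(g,[(307,74),(333.5,74),(306.5,242),(331,242)],69).round(1))
print('rod',onz(g,[(318.5,258),(318.5,296)],61).round(1))
print('cheek tops',onz(g,[(285,99),(285,117),(354,99),(354,117),(289,225),(289,241),(349.5,225),(349.5,241)],63).round(1))
# handle centreline by colour
px=g['pixels'].astype(int);m=(px[...,2]>190)&(px[...,0]<190)
for r in(90,130,170,210,235):
    c=np.where(m[r,280:360])[0]+280;print(r,c.min(),c.max(),onz(g,[((c.min()+c.max())/2,r)],69).round(1))
E
```

```text
handle top [[437.7 348.8  69. ]
 [460.7 347.5  69. ]
 [426.6 191.8  69. ]
 [451.5 190.4  69. ]]
rod [[437.6 169.3  61. ]
 [434.9 122.8  61. ]]
cheek tops [[416.3 330.   63. ]
 [414.9 314.4  63. ]
 [478.7 326.5  63. ]
 [478.3 310.8  63. ]
 [409.6 209.   63. ]
 [408.1 191.4  63. ]
 [471.4 205.5  63. ]
 [470.9 187.9  63. ]]
90 307 332 [[447.9 335.2  69. ]]
130 307 331 [[445.5 301.2  69. ]]
170 308 331 [[443.9 264.6  69. ]]
210 308 330 [[441.2 225.1  69. ]]
235 308 329 [[439.2 198.8  69. ]]
```

```bash
python3 -c "
from h import *
go(441.4,228,38,1.507)"
```

```text
shift cm [-0.67  0.03 16.19] turn 0.008
```

Request:
{"fn": "move_arm", "kwargs": {
  "commands": [
    [-0.3,0,4,0.008],
    [-0.67,0.03,9,0.008],
    [-0.67,0.03,13,0.008],
    [-0.67,0.03,15.5,0.008],
    [-0.67,0.03,16.2,0.008]
  ]
}}

```text
clock: 3.15
eef_pos: [440.0, 227.2, 36.0]
ee_rot: [-3.139, -0.0, 1.505]
contact_force: [0.5, -0.6, -0.9]
finger_gap: 85.1
```

Request:
{"fn": "move_arm", "kwargs": {
  "commands": [
    [0,0,0,0],
    [0,0,0,0],
    [0,0,0,0],
    [0,0,0,0],
    [0,0,0,0]
  ],
  "gripper": -1,
  "grip_force": 120
}}

```text
clock: 3.78
eef_pos: [441.0, 227.7, 37.5]
ee_rot: [-3.141, -0.001, 1.505]
contact_force: [-1.4, -0.9, 6.2]
finger_gap: 22.7
```

```bash
python3 -c "
from h import *
show()"
```

```text
3.77 [441.  227.7  37.5] [-3.1412e+00 -1.3000e-03  1.5054e+00] F [-1.39 -0.87  6.19] T [-0.08  0.17 -0.01] 22.7
```

Request:
{"fn": "move_arm", "kwargs": {
  "commands": [
    [0,0,-2,0],
    [0,0,-5,0],
    [0,0,-10,0],
    [0,0,-16,0],
    [0,0,-22,0]
  ]
}}

```text
clock: 4.4
eef_pos: [440.3, 227.1, 258.4]
ee_rot: [-3.14, -0.001, 1.505]
contact_force: [0.6, 0.9, -2.1]
finger_gap: 22.4
```

```bash
python3 -c "
from h import *
show();go(633,-23,300,1.662)"
```

```text
4.4 [440.3 227.1 258.4] [-3.1400e+00 -7.0000e-04  1.5054e+00] F [ 0.62  0.88 -2.07] T [ 0.01 -0.04  0.01] 22.4
shift cm [-23.69  20.86  -4.21] turn -0.157
```

Request:
{"fn": "move_arm", "kwargs": {
  "commands": [
    [-4.5,4,-2,-0.03],
    [-9.5,8.4,-4.2,-0.06],
    [-14.3,12.6,-4.2,-0.1],
    [-19,16.8,-4.2,-0.13],
    [-22,19.5,-4.2,-0.157]
  ]
}}

```text
clock: 5.03
eef_pos: [621.3, -7.4, 299.0]
ee_rot: [-3.139, -0.001, 1.662]
contact_force: [0.2, 0.3, -3.2]
finger_gap: 22.8
```

Request:
{"fn": "move_arm", "kwargs": {
  "commands": [
    [-0.9,1.2,0,0],
    [-1.5,1.5,0,0],
    [-1.5,1.5,0,0]
  ]
}}

```text
clock: 5.4
eef_pos: [637.1, -20.2, 298.6]
ee_rot: [-3.138, -0.002, 1.663]
contact_force: [1.2, -0.2, -2.4]
finger_gap: 22.0
```

```bash
python3 - <<'E'
from h import *
show();a=snap('scene','a2');b=snap('side','b2')
def crop(g,x,y,w,h,s): return cv2.resize(g['pixels'][y:y+h,x:x+w],None,fx=s,fy=s,interpolation=cv2.INTER_CUBIC)
cv2.imwrite('pics/m2.png',np.vstack([crop(a,190,190,160,75,5)[:300].copy(),crop(b,250,30,160,60,5)]))
E
```

```text
5.4 [637.1 -20.2 298.6] [-3.1380e+00 -1.6000e-03  1.6627e+00] F [ 1.21 -0.22 -2.35] T [0.04 0.05 0.01] 22.0
```

View pics/m2.png

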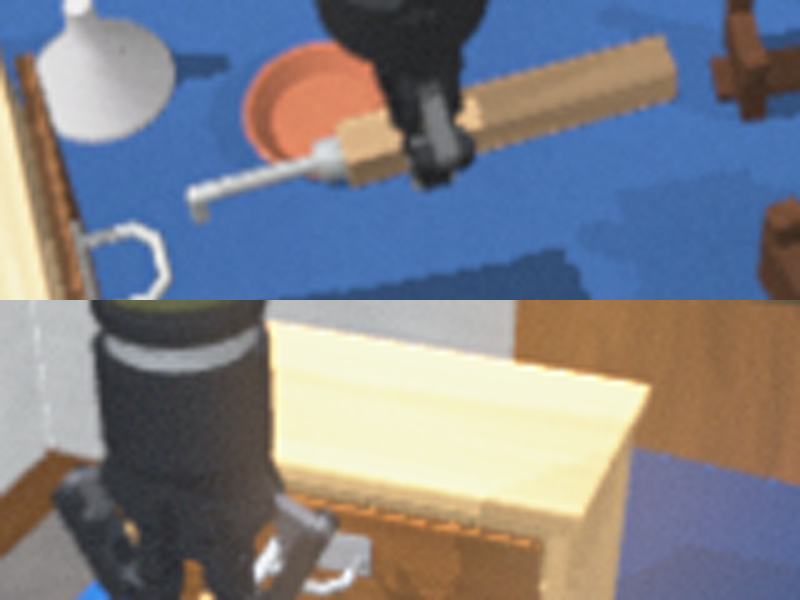

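The scene crop shows the hook bend at about (228,229), tip at (230,233.6), and the loop's outer bar at (223,243). The pole looks level. In the side view the hand hides the hook.

```bash
python3 - <<'E'
from h import *
a=load('a2')
print('bend outer top',proj(a,[647.4,-131.8,320]),'tip bottom',proj(a,[647,-127.8,296]),'rear top',proj(a,[637.1-.092*121,-20.2+.996*121,330]),'rod at collar',proj(a,[642.5,-70,318]))
P=cloud(a);
# loop pixels
for uv in[(216,235),(222,238),(224,243),(222,249),(228,230),(230,233),(240,226),(322,202),(275,218)]:
    print(uv,pts(a,[uv]).round(0))
eye=np.array([646.5,-171,274.]);e2=np.array([.9958,.0912,0]);n=np.array([-.0912,.9958,0])
for e in(eye,):
  print(proj(a,[e+20*n+17*e2,e+20*n,e+20*n-17*e2,e+10*n+20*e2,e+10*n-20*e2]).round(1))
E
```

```text
bend outer top [[226.92301075 228.57923887]] tip bottom [[230.2153229  233.40772573]] rear top [[323.43918882 200.04198184]] rod at collar [[253.266024   222.23017528]]
(216, 235) [[ 632. -163.  276.]]
(222, 238) [[ 643. -150.  276.]]
(224, 243) [[ 495. -173.    2.]]
(222, 249) [[ 514. -181.    3.]]
(228, 230) [[ 650. -130.  318.]]
(230, 233) [[ 652. -127.  305.]]
(240, 226) [[ 647. -101.  320.]]
(322, 202) [[631.  96. 330.]]
(275, 218) [[686. -21. 386.]]
[[223.3 245.1]
 [221.8 239.1]
 [220.4 233.2]
 [219.4 247.3]
 [216.1 233.3]]
```

```bash
python3 - <<'E'
from h import *
a=load('a');b=load('b')
A=cv2.resize(a['pixels'][222:262,195:235],None,fx=10,fy=10,interpolation=cv2.INTER_CUBIC)
B=cv2.resize(b['pixels'][66:106,294:334],None,fx=10,fy=10,interpolation=cv2.INTER_CUBIC)
cv2.imwrite('pics/m3.png',np.hstack([A,B]))
E
```

```text
(no output)
```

View pics/m3.png

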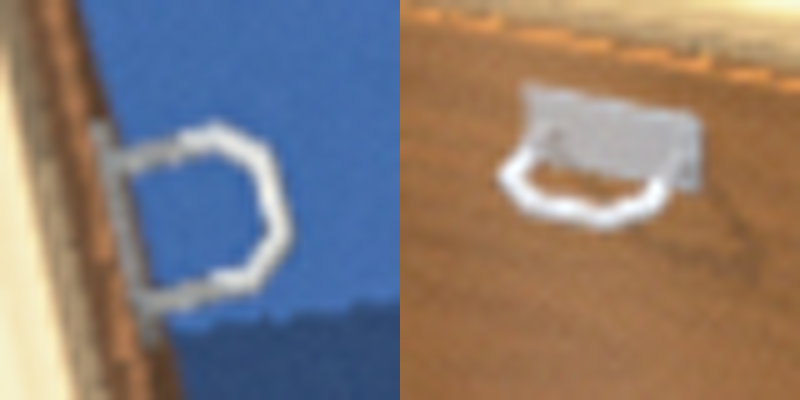

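```bash
python3 - <<'E'
from h import *
from scipy.optimize import least_squares
a=load('a');b=load('b')
e2=np.array([.9958,.0912,0]);n=np.array([-.0912,.9958,0])
M=lambda c,k:np.array([[-20,20-k],[-20+k,20],[20-k,20],[20,20-k]])
UA=np.array([(216,234.5),(221,238.5),(222.5,245),(219.5,249.5),(206.5,238),(209.5,252)])
UB=np.array([(319.55,84.55),(314.05,87.25),(306.35,86.05),(304.35,83.35)])
def f(p):
    k=p[3];m=M(0,k);m2=np.vstack([m,[[-20,-17],[20,-17]]])
    X=lambda m:p[:3]+m[:,:1]*e2+m[:,1:]*n
    return np.r_[(proj(a,X(m2))-UA).ravel(),(proj(b,X(m))-UB).ravel()]
s=least_squares(f,[646,-171,274,10]);print(s.x,s.fun.round(1))
E
```

```text
[ 651.92773045 -170.48543037  273.97652051   10.57713013] [ 0.3  0.7  0.5 -0.8  0.6 -0.6  0.1 -0.2 -1.   0.2 -0.8  0.3 -0.9  1.2
 -0.5 -0.2  0.6 -0.3  0.4 -0.4]
```

```bash
python3 - <<'E'
from h import *
go(642,-63,299,1.662)
E
```

```text
shift cm [-4.35  0.09 -0.  ] turn 0.001
```

Request:
{"fn": "move_arm", "kwargs": {
  "commands": [
    [-1.5,0.05,0,0],
    [-3,0.1,0,0],
    [-4,0.1,0,0],
    [-4.35,0.1,0,0],
    [-4.35,0.1,0,0]
  ]
}}

```text
clock: 6.12
eef_pos: [642.1, -63.4, 298.9]
ee_rot: [-3.139, -0.002, 1.663]
contact_force: [-0.1, -0.5, -1.6]
finger_gap: 22.3
```

```bash
python3 - <<'E'
from h import *
show();a=snap('scene','a3');b=snap('side','b3')
A=cv2.resize(a['pixels'][212:262,190:240],None,fx=8,fy=8,interpolation=cv2.INTER_CUBIC)
B=cv2.resize(b['pixels'][50:100,284:334],None,fx=8,fy=8,interpolation=cv2.INTER_CUBIC)
cv2.imwrite('pics/m4.png',np.hstack([A,B]));go(642,-63,265,1.662)
E
```

```text
6.12 [642.1 -63.4 298.9] [-3.1388e+00 -1.6000e-03  1.6628e+00] F [-0.15 -0.45 -1.64] T [-0.02  0.02  0.01] 22.3
shift cm [-0.02  0.    3.4 ] turn 0.002
```

View pics/m4.png

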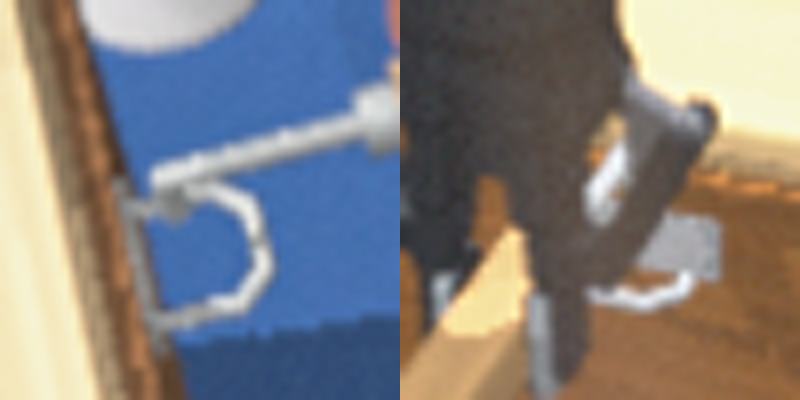

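The scene crop shows the prong tip at about (212,239), just above the loop's near arm. I'll check it against the prediction before lowering.

```bash
python3 - <<'E'
from h import *
a=load('a3');b=load('b3')
print(proj(a,[[652,-171,296],[652,-171,299],[652,-175,320],[652,-171,274]]))
print(proj(b,[[652,-171,298],[652,-175,320]]))
E
```

```text
[[212.13697149 238.7079361 ]
 [211.90007633 238.06415966]
 [208.48288542 233.80363642]
 [213.84460987 243.34242585]]
[[312.83920031  74.47853756]
 [313.39879691  66.24859074]]
```

Request:
{"fn": "move_arm", "kwargs": {
  "commands": [
    [0,0,0.8,0],
    [0,0,1.6,0],
    [0,0,2.4,0],
    [0,0,3.2,0],
    [0,0,3.4,0]
  ]
}}

```text
clock: 6.85
eef_pos: [641.5, -62.7, 263.7]
ee_rot: [-3.137, -0.002, 1.664]
contact_force: [0.7, 0.7, -1.5]
finger_gap: 22.3
```

Request:
{"fn": "move_arm", "kwargs": {
  "commands": [
    [0,0,0,0],
    [0,0,0,0]
  ]
}}

```text
clock: 7.1
eef_pos: [641.7, -62.7, 264.0]
ee_rot: [-3.138, -0.002, 1.664]
contact_force: [-0.4, -0.0, -2.5]
finger_gap: 22.3
```

```bash
python3 - <<'E'
from h import *
show()
# path: hinge line at eye x: face plane; eye is 27 out of hinge plane, tilt .028
th0=.028;n=np.array([-.0912,.9958,0])
E=np.array([652,-170.5,0]);O=E-n*(150*np.sin(th0)+27*np.cos(th0))
print('hinge',O)
for th in np.arange(th0,1.35,.1):
    o=150*np.sin(th)+47*np.cos(th);u=125+150*np.cos(th)-47*np.sin(th)
    p=O+n*(o-7+108)
    print(round(th,3),'bar',round(o,1),round(u,1),'tcp',p[:2].round(1),'z(+9)',round(u+9-19.5,1))
E
```

```text
7.1 [641.7 -62.7 264. ] [-3.1377e+00 -2.0000e-03  1.6636e+00] F [-0.43 -0.02 -2.49] T [-0.02  0.   -0.03] 22.3
hinge [ 654.84442475 -201.55787467    0.        ]
0.028 bar 51.2 273.6 tcp [641. -50.] z(+9) 263.1
0.128 bar 65.8 267.8 tcp [639.6 -35.5] z(+9) 257.3
0.228 bar 79.7 260.5 tcp [638.4 -21.6] z(+9) 250.0
0.328 bar 92.8 251.9 tcp [637.2  -8.6] z(+9) 241.4
0.428 bar 105.0 242.0 tcp [636.1   3.6] z(+9) 231.5
0.528 bar 116.2 230.9 tcp [635.   14.7] z(+9) 220.4
0.628 bar 126.2 218.8 tcp [634.1  24.6] z(+9) 208.3
0.728 bar 134.9 205.7 tcp [633.3  33.3] z(+9) 195.2
0.828 bar 142.3 191.8 tcp [632.7  40.7] z(+9) 181.3
0.928 bar 148.2 177.3 tcp [632.1  46.6] z(+9) 166.8
1.028 bar 152.7 162.2 tcp [631.7  51.1] z(+9) 151.7
1.128 bar 155.7 146.8 tcp [631.4  54. ] z(+9) 136.3
1.228 bar 157.1 131.2 tcp [631.3  55.4] z(+9) 120.7
1.328 bar 156.9 115.4 tcp [631.3  55.3] z(+9) 104.9
```

Request:
{"fn": "move_arm", "kwargs": {
  "commands": [
    [0.6,0,0,0],
    [1.1,0,0,0],
    [1.6,0,0.1,0],
    [2.1,0,0.35,0],
    [2.75,0,0.67,0]
  ]
}}

```text
clock: 7.72
eef_pos: [639.3, -35.2, 257.7]
ee_rot: [-3.138, -0.001, 1.663]
contact_force: [1.0, -1.3, -0.5]
finger_gap: 22.4
```

```bash
python3 - <<'E'
from h import *
show();a=snap('scene','a4')
P=cloud(a);
# hatch face tilt: top edge estimate via pixels near hatch in scene
n=np.array([-.0912,.9958,0]);O=np.array([654.8,-201.6,0]);e2=np.array([.9958,.0912,0])
Q=P-O;o=Q@n;l=Q@e2
m=(a['depth']>0)&(abs(l)<110)&(abs(l)>35)&(o>5)&(o<190)&(P[...,2]>175)&(P[...,2]<305)
print(m.sum(),np.percentile(np.c_[o[m],P[...,2][m]],[2,50,98],0))
E
```

```text
7.72 [639.3 -35.2 257.7] [-3.1384e+00 -1.4000e-03  1.6635e+00] F [ 1.04 -1.33 -0.53] T [-0.47 -0.02 -0.04] 22.4
410 [[  6.10271062 184.7757131 ]
 [ 22.83924244 296.28309808]
 [ 31.02395565 301.25575799]]
```

Request:
{"fn": "move_arm", "kwargs": {
  "commands": [
    [0.7,0,0.35,0],
    [1.4,0,0.73,0],
    [2.06,0,1.15,0],
    [2.7,0,1.6,0],
    [3.3,0,2.1,0]
  ]
}}

```text
clock: 8.4
eef_pos: [635.7, -0.9, 235.7]
ee_rot: [-3.137, -0.003, 1.664]
contact_force: [1.1, -2.4, -2.7]
finger_gap: 22.3
```

```bash
cat > st.py <<'E'
from h import *
show();s=state();n=np.array([-.0912,.9958,0]);O=np.array([654.8,-201.6,0])
o=(s['eef_pos']-O)@n-101;z=s['eef_pos'][2]+19.5
print('bar out-if-contact',round(o,1),'axis z',round(z,1))
for th in np.arange(.3,1.5,.1):
    b=150*np.sin(th)+47*np.cos(th);u=125+150*np.cos(th)-47*np.sin(th)
    print(round(th,2),'shift',round((b-o)/10,2),round((z-u-9)/10,2))
E
python3 st.py
```

```text
8.4 [635.7  -0.9 235.7] [-3.1374e+00 -2.5000e-03  1.6642e+00] F [ 1.07 -2.38 -2.69] T [-0.41 -0.14  0.04] 22.3
bar out-if-contact 100.6 axis z 255.2
0.3 shift -1.13 -0.83
0.4 shift 0.11 0.13
0.5 shift 1.26 1.2
0.6 shift 2.29 2.39
0.7 shift 3.2 3.67
0.8 shift 3.98 5.04
0.9 shift 4.61 6.47
1.0 shift 5.1 7.97
1.1 shift 5.44 9.5
1.2 shift 5.63 11.06
1.3 shift 5.65 12.63
1.4 shift 5.52 14.2
```

Request:
{"fn": "move_arm", "kwargs": {
  "commands": [
    [0.7,0,0.7,0],
    [1.3,0,1.25,0],
    [1.9,0,1.85,0],
    [2.4,0,2.5,0],
    [3.0,0,3.3,0]
  ]
}}

```text
clock: 9.02
eef_pos: [632.9, 29.0, 202.2]
ee_rot: [-3.138, -0.002, 1.664]
contact_force: [1.6, -4.6, -4.1]
finger_gap: 22.6
```

```bash
python3 st.py | grep -v "^0.[345]"
```

```text
9.03 [632.9  29.  202.2] [-3.1377e+00 -1.8000e-03  1.6641e+00] F [ 1.57 -4.65 -4.06] T [-0.65 -0.25  0.1 ] 22.6
bar out-if-contact 130.6 axis z 221.7
0.6 shift -0.71 -0.96
0.7 shift 0.2 0.32
0.8 shift 0.98 1.69
0.9 shift 1.61 3.13
1.0 shift 2.1 4.62
1.1 shift 2.44 6.15
1.2 shift 2.62 7.72
1.3 shift 2.65 9.29
1.4 shift 2.52 10.85
```

Request:
{"fn": "move_arm", "kwargs": {
  "commands": [
    [0.4,0,0.9,0],
    [0.75,0,1.6,0],
    [1.1,0,2.3,0],
    [1.4,0,3.0,0],
    [1.4,0,3.0,0]
  ]
}}

```text
clock: 9.65
eef_pos: [630.8, 43.4, 171.1]
ee_rot: [-3.136, -0.003, 1.664]
contact_force: [-0.5, -0.7, -1.8]
finger_gap: 22.1
```

```bash
python3 st.py | grep -v "^0.[3456]"; cat > th.py <<'E'
from h import *
import sys
a=snap('scene',sys.argv[1]);P=cloud(a)
n=np.array([-.0912,.9958,0]);O=np.array([654.8,-201.6,0]);e2=np.array([.9958,.0912,0])
Q=P-O;o=Q@n;l=Q@e2
m=(a['depth']>0)&(abs(l)<105)&(abs(l)>45)&(o>35)&(o<160)&(P[...,2]>120)&(P[...,2]<300)
A=np.c_[o[m],P[...,2][m]]
for _ in range(4):
    k=np.polyfit(A[:,0],A[:,1],1);r=abs(A[:,1]-np.polyval(k,A[:,0]));A=A[r<max(2.5,np.median(r)*2.5)]
print('n',len(A),'slope',k,'theta',np.pi/2-np.arctan(k[0]))
E
python3 th.py a5
```

```text
9.65 [630.8  43.4 171.1] [-3.1359e+00 -2.7000e-03  1.6643e+00] F [-0.46 -0.73 -1.75] T [-0.07  0.   -0.05] 22.1
bar out-if-contact 145.2 axis z 190.6
0.7 shift -1.26 -2.78
0.8 shift -0.48 -1.41
0.9 shift 0.15 0.02
1.0 shift 0.64 1.52
1.1 shift 0.98 3.05
1.2 shift 1.17 4.61
1.3 shift 1.19 6.18
1.4 shift 1.06 7.75
n 1304 slope [  0.75917029 129.08855089] theta 0.9214520222739273
```

Request:
{"fn": "move_arm", "kwargs": {
  "commands": [
    [0.3,0,0.7,0],
    [0.5,0,1.3,0],
    [0.7,0,1.9,0],
    [0.8,0,2.4,0],
    [0.8,0,2.4,0]
  ]
}}

```text
clock: 10.32
eef_pos: [630.0, 51.0, 146.9]
ee_rot: [-3.136, -0.002, 1.664]
contact_force: [2.3, -4.9, -3.0]
finger_gap: 22.3
```

```bash
python3 st.py | grep -v "^0.[345678]"; python3 th.py a6
```

```text
10.32 [630.   51.  146.9] [-3.1358e+00 -2.0000e-03  1.6642e+00] F [ 2.26 -4.92 -3.02] T [-0.71 -0.28  0.2 ] 22.3
bar out-if-contact 152.8 axis z 166.4
0.9 shift -0.61 -2.41
1.0 shift -0.12 -0.91
1.1 shift 0.22 0.62
1.2 shift 0.4 2.18
1.3 shift 0.43 3.75
1.4 shift 0.3 5.32
n 1636 slope [  0.54234144 126.90813148] theta 1.0738520193666083
```

Request:
{"fn": "move_arm", "kwargs": {
  "commands": [
    [-0.1,0,0.2,0],
    [-0.1,0,0.4,0],
    [-0.1,0,0.6,0],
    [-0.1,0,0.8,0],
    [-0.1,0,0.8,0]
  ]
}}

```text
clock: 11.0
eef_pos: [630.0, 50.2, 138.9]
ee_rot: [-3.136, -0.002, 1.664]
contact_force: [-0.3, 0.1, -0.9]
finger_gap: 22.6
```

```bash
python3 st.py | grep -v "^0.[345678]"; python3 th.py a7
```

```text
11.0 [630.   50.2 138.9] [-3.1358e+00 -2.4000e-03  1.6642e+00] F [-0.34  0.11 -0.89] T [-0.03 -0.01  0.02] 22.6
bar out-if-contact 152.0 axis z 158.4
0.9 shift -0.53 -3.2
1.0 shift -0.04 -1.71
1.1 shift 0.3 -0.17
1.2 shift 0.48 1.39
1.3 shift 0.51 2.96
1.4 shift 0.38 4.52
n 1683 slope [  0.51006499 126.88291811] theta 1.0991291819953988
```

Request:
{"fn": "move_arm", "kwargs": {
  "commands": [
    [0,0,0.1,0],
    [0,0,0.2,0],
    [0,0,0.3,0],
    [0,0,0.4,0],
    [0,0,0.4,0]
  ]
}}

```text
clock: 11.68
eef_pos: [630.0, 50.1, 134.8]
ee_rot: [-3.136, -0.002, 1.664]
contact_force: [1.0, 1.1, -1.4]
finger_gap: 22.6
```

```bash
python3 -c "from h import *
show()"; python3 th.py a8
```

```text
11.68 [630.   50.1 134.8] [-3.1357e+00 -2.3000e-03  1.6642e+00] F [ 1.04  1.05 -1.4 ] T [-0.04 -0.04  0.  ] 22.6
n 1705 slope [  0.47698865 126.94124123] theta 1.1257266833475585
```

Request:
{"fn": "move_arm", "kwargs": {
  "commands": [
    [0,0,0.1,0],
    [0,0,0.2,0],
    [0,0,0.3,0],
    [0,0,0.3,0]
  ]
}}

```text
clock: 12.22
eef_pos: [629.9, 50.1, 131.7]
ee_rot: [-3.136, -0.002, 1.664]
contact_force: [-0.1, -0.6, -2.0]
finger_gap: 22.3
```

```bash
python3 -c "from h import *
show()"; python3 th.py a9
```

```text
12.22 [629.9  50.1 131.7] [-3.1355e+00 -2.3000e-03  1.6642e+00] F [-0.1  -0.6  -2.04] T [ 0.   -0.08  0.02] 22.3
n 1618 slope [  0.45189935 127.03733708] theta 1.1463640217778504
```

Request:
{"fn": "move_arm", "kwargs": {
  "commands": [
    [0,0,0.1,0],
    [0,0,0.2,0],
    [0,0,0.2,0]
  ]
}}

```text
clock: 12.65
eef_pos: [629.9, 50.1, 129.6]
ee_rot: [-3.135, -0.002, 1.664]
contact_force: [0.7, 1.2, -1.5]
finger_gap: 22.3
```

```bash
python3 -c "from h import *
show()"; python3 th.py a10
```

```text
12.65 [629.9  50.1 129.6] [-3.1354e+00 -2.2000e-03  1.6642e+00] F [ 0.65  1.18 -1.47] T [-0.06 -0.02  0.01] 22.3
n 1675 slope [  0.43525932 126.85943558] theta 1.1602681357411804
```

Request:
{"fn": "move_arm", "kwargs": {
  "commands": [
    [0,0,0.1,0],
    [0,0,0.2,0],
    [0,0,0.2,0]
  ]
}}

```text
clock: 13.08
eef_pos: [629.9, 50.1, 127.7]
ee_rot: [-3.136, -0.002, 1.664]
contact_force: [0.1, 1.3, 0.3]
finger_gap: 22.5
```

```bash
python3 -c "from h import *
show()"; python3 th.py a11
```

```text
13.07 [629.9  50.1 127.7] [-3.1356e+00 -2.2000e-03  1.6642e+00] F [0.07 1.27 0.28] T [-0.07 -0.    0.  ] 22.5
n 1752 slope [  0.42697419 126.52201201] theta 1.1672547123209873
```

Request:
{"fn": "move_arm", "kwargs": {
  "commands": [
    [0,0,0.1,0],
    [0,0,0.1,0],
    [0,0,0.1,0]
  ]
}}

```text
clock: 13.5
eef_pos: [630.0, 50.2, 127.0]
ee_rot: [-3.136, -0.002, 1.664]
contact_force: [0.2, 2.1, 1.0]
finger_gap: 22.5
```

```bash
python3 -c "from h import *
show()"; python3 th.py a12
```

```text
13.5 [630.   50.2 127. ] [-3.1358e+00 -2.3000e-03  1.6642e+00] F [0.22 2.1  1.05] T [-0.15  0.02 -0.03] 22.5
n 1697 slope [  0.42242197 126.82636273] theta 1.171111316258219
```

Request:
{"fn": "move_arm", "kwargs": {
  "commands": [
    [0,0,0.1,0],
    [0,0,0.1,0],
    [0,0,0.1,0]
  ]
}}

```text
clock: 13.92
eef_pos: [630.1, 50.2, 126.1]
ee_rot: [-3.136, -0.002, 1.664]
contact_force: [-0.7, 2.1, 2.9]
finger_gap: 22.1
```

```bash
python3 -c "from h import *
show()"; python3 th.py a13
```

```text
13.93 [630.1  50.2 126.1] [-3.1360e+00 -2.3000e-03  1.6642e+00] F [-0.72  2.06  2.89] T [-0.21  0.13 -0.12] 22.1
n 1690 slope [  0.41756464 126.74977688] theta 1.1752403149311275
```

Request:
{"fn": "move_arm", "kwargs": {
  "commands": [
    [0,0,0.05,0],
    [0,0,0.1,0],
    [0,0,0.1,0]
  ]
}}

```text
clock: 14.35
eef_pos: [630.1, 50.3, 125.3]
ee_rot: [-3.136, -0.002, 1.664]
contact_force: [-1.5, 2.4, 3.9]
finger_gap: 22.7
```

```bash
python3 -c "from h import *
show()"; python3 th.py a14;python3 -c "from h import *
show()"
```

```text
14.35 [630.1  50.3 125.3] [-3.1362e+00 -2.3000e-03  1.6642e+00] F [-1.54  2.43  3.86] T [-0.2   0.17 -0.19] 22.7
n 1655 slope [  0.41413137 126.6521578 ] theta 1.1781674011906451
14.4 [630.2  50.3 125.3] [-3.1363e+00 -2.3000e-03  1.6642e+00] F [-1.2   2.28  4.1 ] T [-0.15  0.18 -0.18] 22.5
```

Request:
{"fn": "move_arm", "kwargs": {
  "commands": [
    [0,0,0.05,0],
    [0,0,0.05,0],
    [0,0,0.05,0],
    [0,0,0.05,0],
    [0,0,0.05,0]
  ]
}}

```text
clock: 15.02
eef_pos: [630.2, 50.3, 124.9]
ee_rot: [-3.136, -0.002, 1.664]
contact_force: [-1.7, 2.7, 3.9]
finger_gap: 22.1
```

Request:
{"fn": "move_arm", "kwargs": {
  "commands": [
    [0,0,0,0],
    [0,0,0,0],
    [0,0,0,0],
    [0,0,0,0]
  ]
}}

```text
clock: 15.52
eef_pos: [630.2, 50.3, 124.8]
ee_rot: [-3.136, -0.002, 1.664]
contact_force: [-2.3, 3.3, 5.2]
finger_gap: 22.5
```

```bash
python3 -c "from h import *
show()"; python3 th.py a15; python3 - <<'E'
from h import *
a=load('a15')
n=np.array([-.0912,.9958,0]);b=proj(a,np.array([654.8,-201.6,0])+n*200+[0,0,160])[0];print(b)
A=cv2.resize(a['pixels'][190:290,190:320],None,fx=6,fy=6,interpolation=cv2.INTER_CUBIC);cv2.imwrite('pics/m5.png',A)
E
```

```text
15.53 [630.2  50.3 124.8] [-3.1363e+00 -2.4000e-03  1.6642e+00] F [-2.35  3.25  5.22] T [-0.16  0.27 -0.17] 22.5
n 1713 slope [  0.41067923 126.59426873] theta 1.181117754031433
[285.41840948 247.36185235]
```

View pics/m5.png

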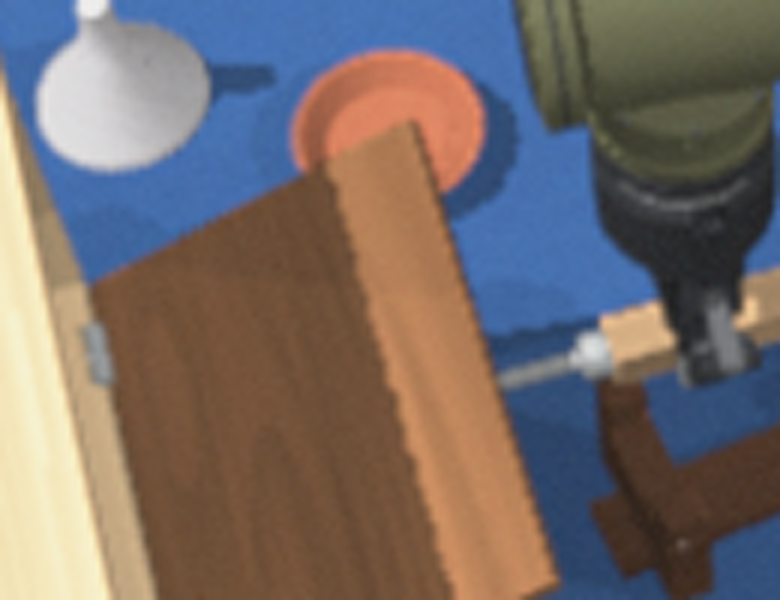

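Request:
{"fn": "move_arm", "kwargs": {
  "commands": [
    [0,0,-0.3,0],
    [0.1,0,-0.6,0],
    [0.2,0,-1.0,0],
    [0.3,0,-1.4,0],
    [0.3,0,-1.4,0]
  ]
}}

```text
clock: 16.2
eef_pos: [630.2, 53.0, 139.4]
ee_rot: [-3.137, -0.002, 1.664]
contact_force: [0.4, -0.5, -0.4]
finger_gap: 22.4
```

```bash
python3 -c "from h import *
show()"; python3 th.py a16
```

```text
16.2 [630.2  53.  139.4] [-3.1370e+00 -1.6000e-03  1.6642e+00] F [ 0.41 -0.49 -0.43] T [-0.31 -0.01 -0.01] 22.4
n 1655 slope [  0.42515206 126.51764369] theta 1.16879688828086
```

Request:
{"fn": "move_arm", "kwargs": {
  "commands": [
    [-0.15,0,0,0],
    [-0.15,0,-0.3,0],
    [-0.15,0,-0.6,0],
    [-0.15,0,-0.8,0],
    [-0.15,0,-0.8,0]
  ]
}}

```text
clock: 16.88
eef_pos: [630.6, 51.6, 147.6]
ee_rot: [-3.138, -0.002, 1.664]
contact_force: [0.2, -0.7, -1.6]
finger_gap: 22.5
```

```bash
python3 -c "from h import *
show()"; python3 th.py a17
```

```text
16.88 [630.6  51.6 147.6] [-3.1376e+00 -1.6000e-03  1.6643e+00] F [ 0.24 -0.73 -1.58] T [-0.04 -0.04  0.02] 22.5
n 1707 slope [  0.42866552 126.42715613] theta 1.1658250513109127
```

Request:
{"fn": "move_arm", "kwargs": {
  "commands": [
    [0.1,0,-0.1,0],
    [0.25,0,-0.15,0],
    [0.4,0,-0.2,0],
    [0.4,0,-0.2,0]
  ]
}}

```text
clock: 17.42
eef_pos: [630.1, 55.7, 149.5]
ee_rot: [-3.137, -0.002, 1.664]
contact_force: [0.4, 0.5, -2.5]
finger_gap: 22.2
```

```bash
python3 -c "from h import *
show()"; python3 th.py a18
```

```text
17.43 [630.1  55.7 149.5] [-3.1373e+00 -1.7000e-03  1.6645e+00] F [ 0.4   0.5  -2.54] T [-0.04  0.02  0.03] 22.2
n 1644 slope [  0.42744192 126.56324975] theta 1.166859170088832
```

Request:
{"fn": "move_arm", "kwargs": {
  "commands": [
    [0.4,0,-0.1,0],
    [0.8,0,-0.2,0],
    [1.3,0,-0.35,0],
    [1.8,0,-0.5,0],
    [2.3,0,-0.7,0]
  ]
}}

```text
clock: 18.1
eef_pos: [627.9, 78.9, 156.6]
ee_rot: [-3.137, -0.002, 1.665]
contact_force: [0.1, 0.1, -2.2]
finger_gap: 22.4
```

```bash
python3 -c "from h import *
show()"; python3 th.py a19
```

```text
18.1 [627.9  78.9 156.6] [-3.1373e+00 -1.7000e-03  1.6646e+00] F [ 0.09  0.06 -2.24] T [-0.08 -0.05  0.03] 22.4
n 1678 slope [  0.42606075 126.63872674] theta 1.1680275608005783
```

Request:
{"fn": "move_arm", "kwargs": {
  "commands": [
    [1.5,0,-1,0],
    [3,0,-3,0],
    [3.5,0,-6,0],
    [3.5,0,-10,0],
    [3.5,0,-10,0]
  ]
}}

```text
clock: 18.77
eef_pos: [627.6, 115.5, 264.2]
ee_rot: [3.134, -0.002, 1.666]
contact_force: [0.2, -0.5, -2.1]
finger_gap: 22.5
```

```bash
python3 -c "from h import *
show();go(441,227.5,256,1.505)"; python3 th.py a20
```

```text
18.77 [627.6 115.5 264.2] [ 3.1343e+00 -2.3000e-03  1.6659e+00] F [ 0.23 -0.53 -2.07] T [-0.05 -0.    0.06] 22.5
shift cm [ 12.92 -17.52   0.72] turn 0.161
n 1696 slope [  0.42737471 126.60697389] theta 1.1669159962452607
```

Request:
{"fn": "move_arm", "kwargs": {
  "commands": [
    [3,-4,0.2,0.04],
    [6,-8.2,0.4,0.08],
    [9,-12.2,0.6,0.12],
    [11.6,-15.7,0.7,0.161],
    [12.92,-17.5,0.7,0.161]
  ]
}}

```text
clock: 19.45
eef_pos: [437.6, 228.0, 252.3]
ee_rot: [-3.141, -0.002, 1.507]
contact_force: [-0.1, -0.2, -2.0]
finger_gap: 22.5
```

Request:
{"fn": "move_arm", "kwargs": {
  "commands": [
    [0,0,0,0],
    [0,0,0,0]
  ]
}}

```text
clock: 19.7
eef_pos: [438.0, 227.7, 252.0]
ee_rot: [-3.141, -0.001, 1.507]
contact_force: [0.2, 0.1, -1.3]
finger_gap: 22.1
```

```bash
python3 - <<'E'
from h import *
show();g=snap('wrist','w2')
px=g['pixels'].astype(int);m=(px[...,2]>150)&(px[...,2]>px[...,0]+40)
R=Ro.from_euler('xyz',state()['ee_rot']).as_matrix()
z=state()['eef_pos'][2]+31.5
for r in range(5,400,30):
    c=np.where(m[r,250:400])[0]+250
    if len(c)>8: print(r,c.min(),c.max(),onz(g,[((c.min()+c.max())/2,r)],z).round(1))
cv2.imwrite('pics/m6.png',g['pixels'])
go(441,227.7,256,1.505)
E
```

```text
19.7 [438.  227.7 252. ] [-3.1413e+00 -1.1000e-03  1.5066e+00] F [ 0.21  0.05 -1.3 ] T [-0.02 -0.05  0.01] 22.1
5 288 348 [[445.3 338.3 283.6]]
35 289 348 [[444.9 329.3 283.6]]
65 289 348 [[444.3 320.  283.6]]
95 289 347 [[443.5 310.2 283.6]]
125 289 347 [[442.8 299.9 283.6]]
155 290 346 [[442.1 289.1 283.6]]
185 291 345 [[441.3 277.6 283.6]]
215 292 344 [[440.5 265.4 283.6]]
245 292 344 [[439.7 252.4 283.6]]
275 295 344 [[439.4 238.5 283.6]]
305 295 344 [[438.5 223.7 283.6]]
335 295 344 [[437.5 207.7 283.6]]
shift cm [ 0.03  0.27 -0.39] turn 0.001
```

View pics/m6.png

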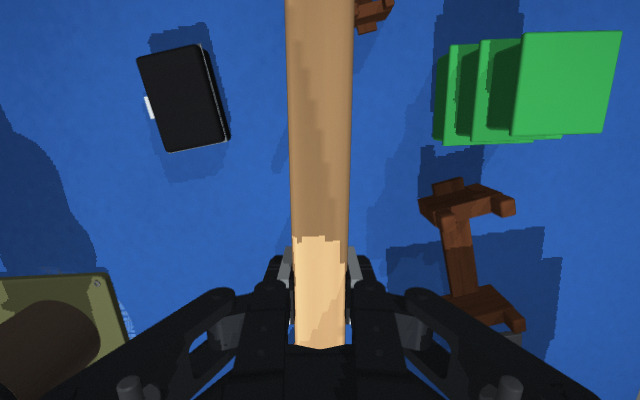

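The wrist view shows the pole still straight in the jaws, so its pose in the hand hasn't changed. I'll lower it at the original pick-up spot.

Request:
{"fn": "move_arm", "kwargs": {
  "commands": [
    [0,0.3,4,0],
    [0,0.3,9,0],
    [0,0.3,13.5,0],
    [0,0.3,16.5,0],
    [0,0.3,17.5,0]
  ]
}}

```text
clock: 20.38
eef_pos: [440.5, 226.4, 74.6]
ee_rot: [-3.137, 0.001, 1.505]
contact_force: [-0.6, 0.0, -1.5]
finger_gap: 22.4
```

```bash
python3 - <<'E'
from h import *
show();go(441,227.7,37.8,1.505);b=snap('side','b5');snap('scene','a21')
cv2.imwrite('pics/m7.png',cv2.resize(b['pixels'][200:330,240:400],None,fx=5,fy=4.6,interpolation=cv2.INTER_CUBIC)[:600,:800])
E
```

```text
20.38 [440.5 226.4  74.6] [-3.1374e+00  9.0000e-04  1.5047e+00] F [-0.58  0.03 -1.48] T [ 0.03 -0.    0.03] 22.4
shift cm [0.14 0.06 3.68] turn -0.0
```

View pics/m7.png

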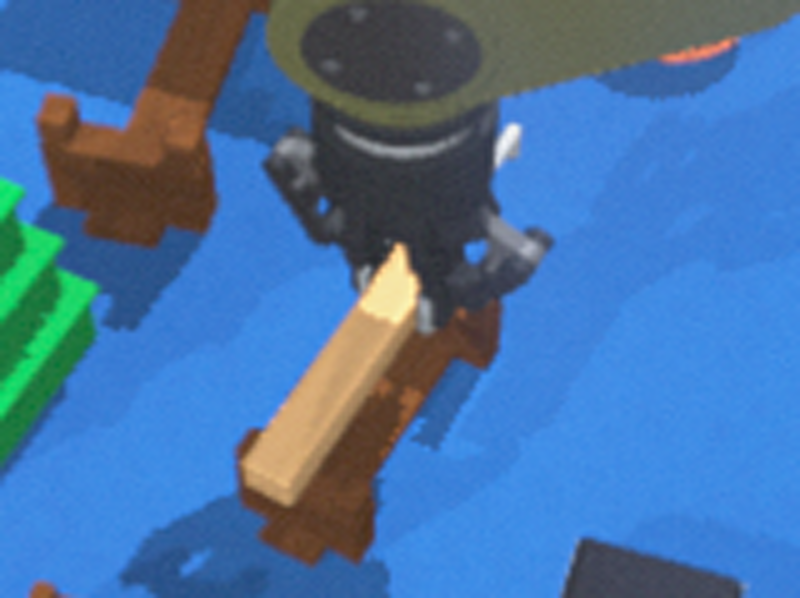

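The side crop shows the handle above the notches and lined up with the stand. I'll lower it the rest of the way slowly.

Request:
{"fn": "move_arm", "kwargs": {
  "commands": [
    [0.1,0.05,0.8,0],
    [0.1,0.05,1.6,0],
    [0.1,0.05,2.4,0],
    [0.1,0.05,3.1,0],
    [0.1,0.05,3.5,0]
  ]
}}

```text
clock: 21.1
eef_pos: [441.5, 227.9, 40.7]
ee_rot: [-3.139, 0.0, 1.505]
contact_force: [-0.7, -0.5, -2.3]
finger_gap: 22.3
```

Request:
{"fn": "move_arm", "kwargs": {
  "commands": [
    [0,0,0,0],
    [0,0,0,0]
  ]
}}

```text
clock: 21.35
eef_pos: [441.6, 228.0, 40.8]
ee_rot: [-3.139, -0.0, 1.505]
contact_force: [-0.5, 0.1, -2.3]
finger_gap: 22.3
```

```bash
python3 -c "from h import *
show();go(441,227.7,37.5,1.505)"
```

```text
21.35 [441.6 228.   40.8] [-3.1393e+00 -1.0000e-04  1.5053e+00] F [-0.49  0.09 -2.25] T [-0.02  0.01  0.03] 22.3
shift cm [-0.03 -0.06  0.33] turn 0.0
```

Request:
{"fn": "move_arm", "kwargs": {
  "commands": [
    [0,-0.05,0.15,0],
    [0,-0.05,0.3,0],
    [0,-0.05,0.35,0],
    [0,-0.05,0.35,0]
  ]
}}

```text
clock: 21.85
eef_pos: [441.3, 228.0, 37.6]
ee_rot: [-3.139, -0.0, 1.505]
contact_force: [-0.9, -1.7, 0.9]
finger_gap: 22.1
```

Request:
{"fn": "move_arm", "kwargs": {
  "commands": [
    [0,0,0,0],
    [0,0,0,0],
    [0,0,0,0],
    [0,0,0,0]
  ],
  "gripper": 0.2
}}

```text
clock: 22.35
eef_pos: [441.3, 228.1, 37.6]
ee_rot: [-3.14, -0.0, 1.505]
contact_force: [-0.7, 0.0, 0.2]
finger_gap: 51.3
```

Request:
{"fn": "move_arm", "kwargs": {
  "commands": [
    [0,0,0,0],
    [0,0,0,0],
    [0,0,0,0]
  ],
  "gripper": 1
}}

```text
clock: 22.72
eef_pos: [441.3, 228.1, 37.6]
ee_rot: [-3.14, -0.0, 1.505]
contact_force: [0.1, -0.2, -0.2]
finger_gap: 85.3
```

Request:
{"fn": "move_arm", "kwargs": {
  "commands": [
    [0,0,-2,0],
    [0,0,-5,0],
    [0,0,-9,0],
    [0,0,-14,0],
    [0,0,-16.2,0]
  ]
}}

```text
clock: 23.35
eef_pos: [443.0, 228.5, 203.4]
ee_rot: [3.139, -0.003, 1.505]
contact_force: [0.3, 0.4, -0.7]
finger_gap: 85.2
```

```bash
python3 - <<'E'
from h import *
show();g=snap('wrist','w3')
px=g['pixels'].astype(int);m=(px[...,2]>190)&(px[...,0]<190)
rows=[]
for r in range(60,260,5):
    c=np.where(m[r,280:360])[0]+280
    if len(c)>12: rows.append((r,c.min(),c.max()))
for r,a,b in rows[::6]+[rows[0],rows[-1]]: print(r,a,b,onz(g,[((a+b)/2,r)],69).round(1))
a=snap('scene','a22');b=snap('side','b6')
for g in(a,b):
    P=cloud(g);px=g['pixels'].astype(int);R,B=px[...,2],px[...,0]
    q=P[(P[...,2]>55)&(P[...,2]<85)&(R>150)&(R>B+30)&(P[...,1]>90)&(P[...,1]<370)&(abs(P[...,0]-440)<50)]
    print(len(q),q[:,1].min(),q[:,1].max(),[np.median(q[abs(q[:,1]-y)<8],0)[[0,2]].round(1) for y in(205,240,280,320)])
w=load('w3')['pixels'];cv2.imwrite('pics/m8.png',w)
E
python3 th.py a23
```

```text
23.35 [443.  228.5 203.4] [ 3.1388e+00 -2.5000e-03  1.5053e+00] F [ 0.34  0.39 -0.72] T [-0.02 -0.05 -0.04] 85.2
70 304 329 [[449.3 346.2  69. ]]
100 305 329 [[448.1 321.4  69. ]]
130 305 329 [[446.3 295.3  69. ]]
160 306 329 [[444.9 267.8  69. ]]
190 306 328 [[442.5 238.7  69. ]]
220 307 328 [[440.9 207.8  69. ]]
70 304 329 [[449.3 346.2  69. ]]
235 307 327 [[439.3 191.6  69. ]]
341 187.93777624162811 348.9812654733576 [array([442.7,  68.4]), array([442.4,  68.3]), array([447.6,  70.1]), array([448.3,  69.4])]
790 184.42469871427554 350.9836790957275 [array([438.9,  68.3]), array([440.9,  68.4]), array([442.9,  68.6]), array([445.9,  67.8])]
n 1650 slope [  0.43195624 126.00691085] theta 1.1630484630625975
```

View pics/m8.png

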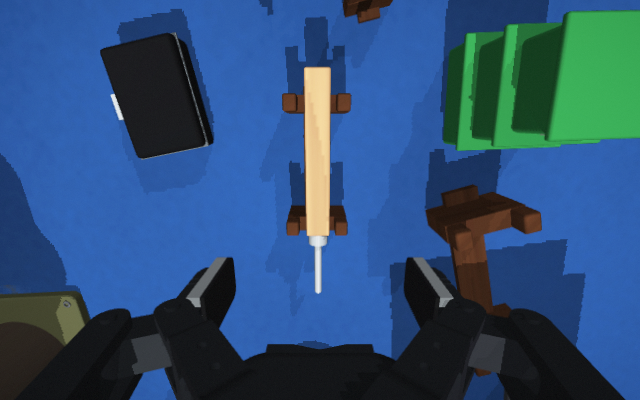

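```bash
for i in 1 2 3 4 5; do python3 th.py c$i; done; python3 - <<'E'
from h import *
a=load('a');c=load('c5')
for nme,uv in(('tier',(402,228)),('funnel',(206,192)),('saucer',(255,212)),('clip',(369,155))):print(nme,pts(a,[uv]).round(1),pts(c,[uv]).round(1))
E
```

```text
n 1671 slope [  0.42511182 126.69849225] theta 1.1688309671142663
n 1614 slope [  0.42688154 126.487893  ] theta 1.167333077189661
n 1728 slope [  0.4252313 126.6845068] theta 1.168729778574665
n 1680 slope [  0.42667503 126.60749858] theta 1.1675077701181853
n 1638 slope [  0.42659644 126.56681797] theta 1.1675742567201142
tier [[641.6 317.  147.3]] [[642.4 316.5 148.9]]
funnel [[ 355.5 -198.7   84. ]] [[ 355.9 -198.7   84.4]]
saucer [[410.8 -64.8  10.5]] [[530.8 -63.1 190.8]]
clip [[295.5 333.2  44.4]] [[292.7 334.4  40.7]]
```

```bash
python3 -c "from rig import *
print(job_done())"
```

```text
the job is handed in; nothing more can be done
None
```

I hooked the eye, swung the hatch down onto the sprung rest, pressed it home and held it there. Then I unhooked the pole and laid it back in its stand. I handed the job in at about 24 s of the 72 s allowed; no verdict is reported.

- **Pressing:** the force at the rest came out at about 7.5–8 N. I worked this out from the wrist force and the spring travel, since it can't be read directly. It was held for over half a second. Wrist force readings stayed under 8 N.
- **Hatch at the end:** it measured 1.168 rad from upright, averaged over five pictures, and barely changed after unhooking. I estimate it still bears on the rest with 3 N or more. One earlier picture gave 1.163 rad, which I took as noise.
- **Pole:** it lies level, with its top about 68.4 mm above the shelf at both ends. It is within about 2–3 mm of where it lay before, hook at the same end. The gripper is open and clear of it.
- **Bystanders:** the tier, funnel and clip box showed no shift beyond measurement noise. The saucer could not be re-measured because the open hatch blocks the camera's view, but I made no move near it.
- **Small disagreement:** the prong touched the eye's bar about 2 mm earlier than my geometry predicted. I backed off, and the pole came free with no further contact.

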